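# Sight a spindle against the straightedge

## Robot

A 6-joint arm with a two-finger parallel gripper is mounted at the origin on the work surface. World frame = base frame: x ahead of the robot, y to its left, z up, the work surface at z = 0. Lengths are in m, angles in rad, forces in N, time in s.
With the tool pointing down it reaches from about 0.275 to 1 m from the base axis. Payload 8.4 kg.
Tool frame: the origin (TCP) lies at the very end of the fingers, on their centre line; the grasp point (between the pads) lies manip.grip_point_offset behind it (manip.grip_point_offset is the distance from the TCP to the grasp point, in m); y points along the fingers, z is the direction in which the jaws open and shut, and the axes are right-handed (so a half turn about y gives the same grasp; the last joint's range is limited). The gripper opens to 85 mm and grips with 20 to 120 N. Pads are 22 mm wide; open, the fingers measure 114 mm over their backs; the gripper's body (76 mm by 85 mm) begins 54 mm behind the grasp point. The pads swing forward as they close: fully open they stand 13 mm farther back than shut.
Start: joints at [-1.168, 0.353, 1.633, -0, 1.155, -0.002], TCP at [0.246, -0.574, 0.231] pointing down, gripper open.
Joint ranges: [-2.63, 2.63], [-0.92, 2.1], [0.06, 2.66], [-1.3, 4.44], [0, 2.69], [-3.02, 3.02]. Speed limits (rad/s): [2.22, 2.22, 2.79, 3.14, 3.14, 3.14].

## Interface

Orientations are given as a unit quaternion [x, y, z, w].
In Python, from station import manip, vision gives the robot as it stands. Calls block until the motion is done:
- manip.goto(position, orientation): joint-space move of the TCP to a pose.
- manip.move_l(position, orientation=None, speed=0.15, f_stop=None): straight line of the TCP; orientation=None keeps the orientation; speed is the mean speed in m/s. With f_stop (N) it stops when the force on the tool has changed by that much, and returns True; else False.
- manip.set_joints(angles): joint-space move.
- manip.gripper_to(opening, strength=None): opening from 0.0 (shut) to 1.0 (fully open); strength is the grip in N (None keeps the last); returns when the fingers have stopped.
- manip.sleep(seconds).
- manip.inverse_kinematics(position, orientation): joint angles nearest the present ones, or None.
- vision.capture(name): name is "scene" or "top"; returns (picture, depth): 384x512x3 uint8, red, green, blue; 384x512 float32, m along the optical axis (not along the pixel's ray), 0 where there is no reading.
- vision.calibration(name): a dict with "fx", "fy", "cx", "cy" (pixels), "dist" ([k1, k2, p1, p2, k3] as OpenCV has them; the pictures are not rectified), "position" and "orientation" of the camera in the world. Camera axes: x right, y up, looking along -z (the intrinsics and any distortion apply to the point x, -y, -z); pixel columns grow to the right and rows downward; lengths in m; the calibration is good to about 2 mm. A picture is of the moment at which its call begins. calibration takes no time and is no camera call.
A pose or a line that the arm cannot do raises manip.PlanningError and nothing moves.
- manip.sign_off(): hands the job in, once; it reports no verdict.
Trained networks look in the newest picture that a camera, given by its name, has taken for a name from the list of things; names that differ only in an ending like _2 or _b are one class to them, and where a whole thing is asked for, a point or a joint stands for the part that bears it (a point fixed in the world has none). Each returns a list of dicts, best first, with "p" (0 to 1); they miss things now and then, are a little off and sometimes report something else, mostly with a low value. They report only what shows in the picture. A call takes as long as a camera call. They do not tell look-alikes from the thing itself.
- vision.masks_of(camera, target): "pixels" (384x512 bool, what is visible of it) and "xy" ([column, row] in pixels, amid what is visible of it).
- vision.mark_of(camera, target): "xy" ([column, row] in pixels: a listed point, or the origin of a listed thing).
Readings, each from a call of its own:
- manip.read_time(): time.
- manip.read_joints(): joint angles.
- manip.read_qvel(): joint speeds.
- manip.read_joint_efforts(): joint torques, N m.
- manip.read_position(): TCP position.
- manip.read_orientation(): TCP orientation.
- manip.read_contact_force(): force on the tool from outside, world axes, zero at the start.
- manip.read_moment(): the same for the moment, N m.
- manip.read_grip_width(): opening from 0.0 (shut) to 1.0 (fully open).
Only numpy, scipy, OpenCV 4.12 (cv2) and the standard library are available. Lean on these libraries where they do the work, as an engineer would, in place of code of your own. Each camera call takes 0.05 s, during which the arm holds its last target.

## Task

Lay the steel straightedge flat on the bench with its working edge flush along the face of the aluminium fence, and let go of it. Then draw the spindle with the collar half way along it out of the leaning rack, turn it level and hold it raised well clear above the straightedge, centred directly over it and in line with it, so that its straightness can be judged by eye; finish while still holding it there. Leave the other pins, the sleeves and the calliper where they are.

Things in the scene. Friction and masses are not known exactly. Their poses are not given: they have to be found in the camera images.
- fence: Fixed aluminium bar on the bench, 220 mm long (its x), 24 mm thick (y), 16 mm tall (z up). Origin: centre of the bar's underside. Its upright working face is the one at y = +12 mm; behind the bar (y from -12 to -46 mm) is a 6 mm thick bolted flange. It stands at any yaw within about 20 degrees of the world x axis.
- straightedge: Loose steel straightedge, about 0.7 kg: flat bar 180 mm long (x), 40 mm wide (y), 14 mm thick, lying on the bench on the +y side of the fence. Origin: centre of its underside, z up. The working edge is the long side at y = -20 mm, facing the fence. On top is a grip fin 70 mm long (x), 14 mm thick (y from +6 to +20 mm), its top 44 mm above the bench.
- edge_near (a point): End of the straightedge's working edge at x = -90 mm, y = -20 mm, z = 7 mm in its frame (the end nearer to the robot).
- edge_far (a point): End of the straightedge's working edge at x = +90 mm, y = -20 mm, z = 7 mm in its frame (the far end).
- rack: Fixed grey rack block, 182 mm wide (y), about 100 mm deep (x), 75 mm high, on a steel base. Origin: centre of its underside, z up. Three blind sockets side by side, 62 mm apart along y (y = -62, 0, +62 mm), each 16.5 mm square and 45 mm deep; their axes lean 45 degrees towards the rack's -x (towards the robot), so a pin is drawn out upwards along (-0.71, 0, 0.71) of the rack frame. Mouth centres lie at x = -18 mm, z = 58 mm. Any of the three pins may be in any socket.
- spindle: Loose turned steel spindle, about 0.2 kg: shaft 14 mm in diameter, 150 mm long, with one collar 28 mm in diameter and 8 mm thick at 60 to 68 mm from its foot. It stands foot down in a loose socket (2.5 mm play), leaning 45 to 50 degrees, held by gravity only. Origin: centre of its foot end; its z axis runs along the shaft to the free end. About 105 mm stand out of the socket, 82 mm of it above the collar.
- spindle_mid (a point): Point on the spindle's axis, 75 mm from its foot: half way along.
- plain_pin: Bystander in the rack: plain steel pin without a collar, 14 mm in diameter, 120 mm long. Origin: foot end, z along it to the free end.
- headed_pin: Bystander in the rack: steel pin 14 mm in diameter, 130 mm long, with a head 24 mm in diameter on the last 10 mm at its free end. Origin: foot end, z along it to the free end.
- sleeve0: Bystander: turned steel sleeve standing on the bench, 34 mm outside diameter, 24 mm bore, 26 mm tall. Origin: centre of its underside, z up.
- sleeve1: Bystander: turned steel sleeve standing on the bench, 34 mm outside diameter, 24 mm bore, 26 mm tall. Origin: centre of its underside, z up.
- sleeve2: Bystander: turned steel sleeve standing on the bench, 34 mm outside diameter, 24 mm bore, 26 mm tall. Origin: centre of its underside, z up.
- calliper: Bystander: digital calliper lying flat, 220 mm long (x), jaws towards its -y at the +x end, at most 16 mm thick. Origin: middle of its beam, at the underside.
There are look-alikes about, which are no part of the job. Leave any purple, red or turquoise look-alike of the spindle alone.

How it is judged:
By the outcome, as a careful person would: the job done as asked, in the order asked, and still so for the second after the job is handed in, while the arm keeps its last pose, push and grip.
It also fails if it takes over 51 s, if anything falls off the work surface, if the arm or the gripper's body presses on something with over 40 N, if the wrist force passes 120 N, or if a joint passes its speed limit or range.

## Working session

There is one attempt and no reset: what is moved stays moved. The work goes in short steps, each a Python script; the robot and the scene stay as the last script left them, time stands still between calls to the robot, and variables do not carry over. Pictures are saved under pics/ and viewed, and the job is handed in when it is done.

```bash
ls -la; mkdir -p pics
cat > h.py <<'E'
import numpy as np, cv2
from station import manip, vision
from scipy.spatial.transform import Rotation as R
def K(c):
    return np.array([[c['fx'],0,c['cx']],[0,c['fy'],c['cy']],[0,0,1.]]), np.array(c['dist'],float)
def cloud(name, depth):
    c=vision.calibration(name); k,d=K(c)
    v,u=np.mgrid[0:384,0:512]
    p=cv2.undistortPoints(np.stack([u.ravel(),v.ravel()],1).astype(np.float64)[:,None],k,d)[:,0].reshape(384,512,2)
    P=np.stack([p[...,0]*depth,-p[...,1]*depth,-depth],-1)
    return P@R.from_quat(c['orientation']).as_matrix().T+np.array(c['position'])
def proj(name,pts):
    c=vision.calibration(name); k,d=K(c)
    P=(np.atleast_2d(pts)-np.array(c['position']))@R.from_quat(c['orientation']).as_matrix()
    P=P*[1,-1,-1]
    return cv2.projectPoints(P,np.zeros(3),np.zeros(3),k,d)[0][:,0]
def ray(name,uv):
    c=vision.calibration(name); k,d=K(c)
    p=cv2.undistortPoints(np.array([[uv]],float),k,d)[0,0]
    r=R.from_quat(c['orientation']).as_matrix()@np.array([p[0],-p[1],-1]); return np.array(c['position']),r
E
cat > a.py <<'E'
from h import *
for n in ('scene','top'):
    im,d=vision.capture(n); np.savez(f'{n}0.npz',im=im,d=d)
    cv2.imwrite(f'pics/{n}0.png',im[...,::-1]); c=vision.calibration(n); print(n,c, (d>0).mean())
print(manip.read_time(),manip.grip_point_offset,manip.read_orientation())
E
python3 a.py
```

```text
total 12
drwxr-xr-x  3 agent agent 4096 Dec  7 03:28 .
drwxr-xr-x 23 root  root  4096 Dec  7 03:28 ..
drwxr-xr-x  2 agent agent 4096 Dec  7 03:28 pics
scene {'fx': 395.10778380322756, 'fy': 395.10778380322756, 'cx': 261.96938630185394, 'cy': 189.45316091941376, 'dist': array([-0.02266742,  0.        ,  0.        ,  0.        ,  0.        ]), 'position': array([ 1.05556174, -0.03842055,  0.92334198]), 'orientation': array([0.19841039, 0.17541778, 0.62954412, 0.73043557])} 0.996185302734375
top {'fx': 407.0846119270721, 'fy': 407.0846119270721, 'cx': 257.41952825057655, 'cy': 193.02757228964373, 'dist': array([-0.03589995,  0.        ,  0.        ,  0.        ,  0.        ]), 'position': array([0.46466396, 0.01858922, 1.10779606]), 'orientation': array([ 0.04157219, -0.0186789 , -0.69802435,  0.71462218])} 0.9961649576822916
0.1 0.0187 [-0.14223779  0.6931061  -0.69223867  0.14204919]
```

View pics/scene0.png

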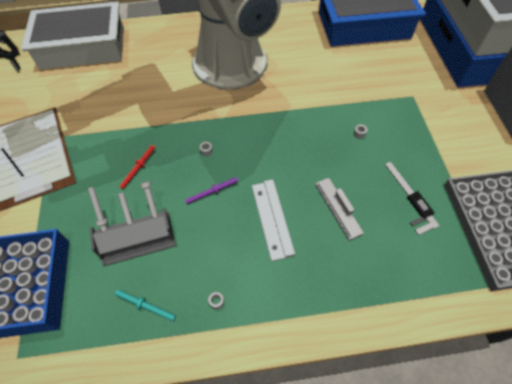

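View pics/top0.png

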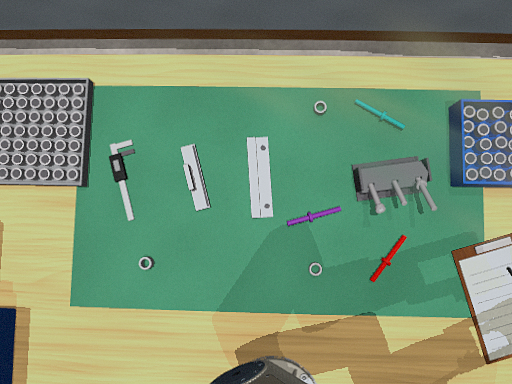

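The scene view has the rack at about (132,232), the fence at (272,218) and the straightedge at (340,208). In the top view they are at (391,177), (260,177) and (195,177). The purple, red and turquoise decoys lie on the mat. Next I'll zoom in on both pictures.

```bash
cat > b.py <<'E'
from h import *
t=np.load('top0.npz');s=np.load('scene0.npz')
a=cv2.resize(t['im'][140:230,340:450],None,fx=6,fy=6,interpolation=cv2.INTER_CUBIC)
b=cv2.resize(s['im'][170:270,75:195],None,fx=6,fy=6,interpolation=cv2.INTER_CUBIC)
c=cv2.resize(t['im'][125:230,170:285],None,fx=6,fy=5.7,interpolation=cv2.INTER_CUBIC)
cv2.imwrite('pics/z1.png',a[...,::-1]);cv2.imwrite('pics/z2.png',b[...,::-1]);cv2.imwrite('pics/z3.png',c[...,::-1])
for n,d in(('top',t),('scene',s)):
    P=cloud(n,d['d']); np.save(n+'P.npy',P)
    m=(P[...,0]>.25)&(P[...,0]<.75)&(abs(P[...,1])<.35)&(abs(P[...,2])<.01)
    print(n,np.median(P[m],0))
P=np.load('topP.npy'); 
for r in range(140,222,8): print(r,[f"{P[r,c,2]*1000:.0f}" for c in range(176,280,3)])
E
python3 b.py
```

```text
top [ 0.47676736 -0.00144436  0.00049987]
scene [ 0.53359071 -0.00691292  0.00106187]
140 ['-2', '1', '-0', '-3', '1', '2', '3', '-2', '1', '-2', '-2', '-1', '-2', '1', '2', '3', '-1', '1', '0', '1', '1', '-1', '-5', '1', '15', '18', '16', '5', '8', '5', '5', '5', '1', '-0', '-1']
148 ['-0', '1', '16', '14', '14', '13', '13', '-2', '0', '-1', '-3', '-0', '1', '-2', '0', '3', '1', '0', '1', '1', '1', '2', '-3', '2', '16', '14', '16', '7', '6', '12', '2', '2', '1', '2', '-1']
156 ['-4', '3', '11', '12', '15', '12', '11', '11', '2', '3', '1', '-2', '1', '0', '0', '1', '1', '-3', '-2', '-0', '2', '1', '4', '-1', '17', '18', '16', '10', '4', '3', '7', '-3', '-1', '-1', '-2']
164 ['1', '2', '3', '16', '13', '17', '12', '11', '-4', '-2', '-1', '-0', '-1', '-2', '-2', '-1', '-2', '1', '3', '-3', '-5', '0', '2', '-2', '14', '15', '17', '2', '2', '4', '5', '9', '-3', '4', '-3']
172 ['1', '0', '1', '44', '47', '15', '12', '14', '14', '2', '-1', '-2', '-4', '-2', '-3', '5', '4', '1', '-1', '-2', '-2', '1', '-1', '-0', '-2', '17', '14', '15', '2', '4', '6', '6', '-2', '-1', '3']
180 ['-1', '-1', 
[... 468 characters left out ...]
 '3', '3', '1', '-1', '2', '-0', '0', '-2', '1', '-0', '15', '16', '17', '8', '6', '1108', '6', '2', '2', '2']
204 ['3', '-0', '-3', '-1', '-1', '-2', '13', '18', '13', '14', '14', '11', '1', '2', '1', '-0', '1', '2', '-1', '-0', '0', '1', '-1', '-1', '-2', '16', '16', '14', '9', '6', '11', '4', '-1', '-2', '1']
212 ['4', '2', '-0', '2', '2', '-4', '1', '1', '2', '-1', '-1', '2', '2', '1', '-0', '-1', '-4', '2', '1', '2', '-1', '1', '-1', '5', '-1', '17', '16', '15', '3', '3', '5', '5', '5', '-2', '2']
220 ['2', '-1', '-0', '-0', '-0', '3', '2', '2', '0', '4', '0', '2', '-1', '1', '2', '-5', '-1', '-0', '1', '-2', '0', '3', '5', '2', '4', '1', '0', '3', '-2', '3', '-1', '1', '-2', '-2', '1']
```

View pics/z1.png

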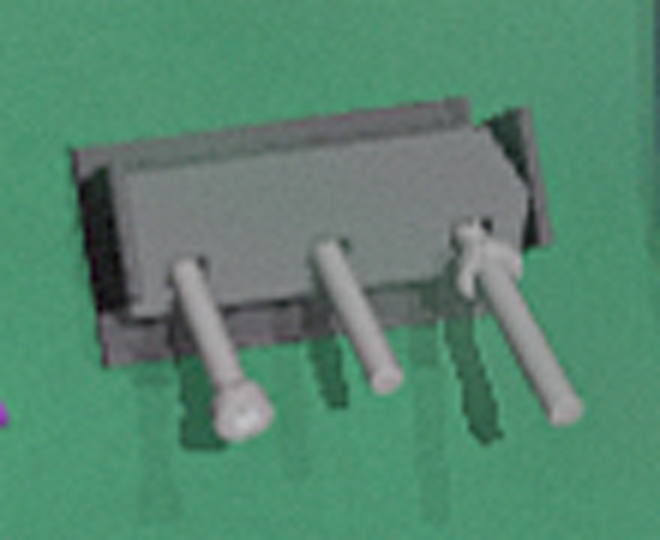

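View pics/z2.png

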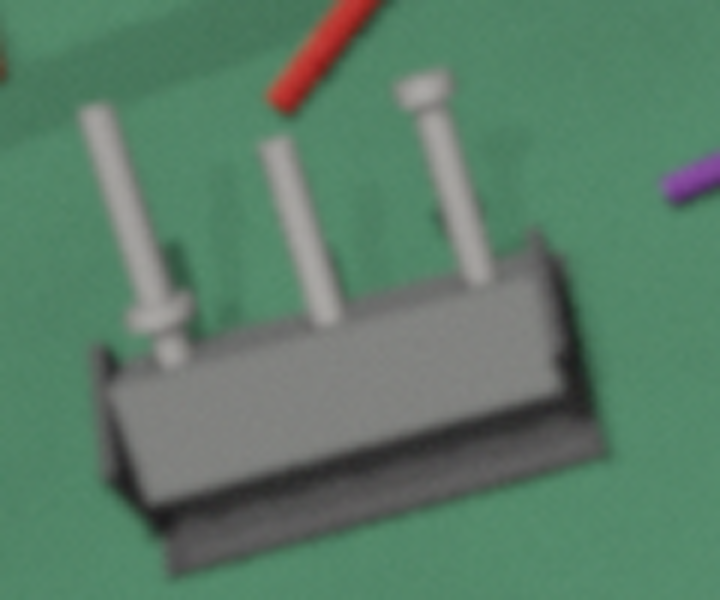

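View pics/z3.png

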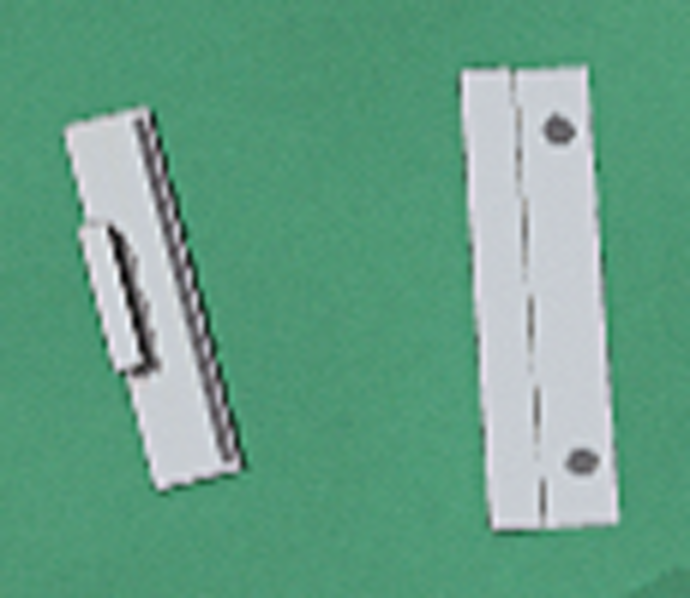

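```bash
cat > c.py <<'E'
from h import *
import pickle
out={}
for cam in('top','scene'):
    vision.capture(cam)
    for t in('straightedge','fence','rack','spindle','plain_pin','headed_pin'):
        r=vision.masks_of(cam,t); out[cam,t]=r
        print(cam,t,[(round(float(q['p']),2),np.round(q['xy']),int(q['pixels'].sum())) for q in r][:5])
    for t in('edge_near','edge_far','spindle_mid','fence','straightedge','spindle','rack'):
        r=vision.mark_of(cam,t); out[cam,t,'m']=r
        print(cam,t,[(round(float(q['p']),2),np.round(q['xy'],1)) for q in r][:5])
pickle.dump(out,open('m.pkl','wb')); print(manip.read_time())
E
python3 c.py
```

```text
top straightedge [(0.95, array([195., 178.]), 1109)]
top fence [(0.85, array([259., 178.]), 1670), (0.54, array([120., 166.]), 876)]
top rack [(0.61, array([389., 176.]), 2533)]
top spindle [(0.75, array([390., 259.]), 374), (0.7, array([426., 193.]), 294), (0.55, array([383., 112.]), 345), (0.53, array([312., 217.]), 299)]
top plain_pin [(0.72, array([398., 193.]), 118)]
top headed_pin [(0.58, array([376., 198.]), 166)]
top edge_near [(0.33, array([386.6, 176.3]))]
top edge_far [(0.96, array([195.4, 145.4])), (0.38, array([411.7, 167.6]))]
top spindle_mid [(0.77, array([376.5, 116. ])), (0.71, array([196.7, 177.1])), (0.7, array([422.2, 187.6])), (0.52, array([388.4, 255.5])), (0.51, array([317.3, 215.2]))]
top fence [(0.82, array([252. , 175.7])), (0.59, array([210.5, 206.8]))]
top straightedge [(0.7, array([197.9, 178.2]))]
top spindle [(0.87, array([287.9, 224. ])), (0.81, array([405. , 124.6])), (0.75, array([410. , 170.4])), (0.51, array([372.1, 279.1]))]
top rack [(0.81, array([386. , 179.5]))]
scene straightedge [(0.59, array([343., 207.]), 1175), (0.18, array([273., 221.]), 
[... 280 characters left out ...]
ray([416., 204.]), 865)]
scene headed_pin [(0.69, array([147., 199.]), 216), (0.69, array([ 97., 209.]), 297), (0.44, array([220., 304.]), 161), (0.37, array([341., 208.]), 1258), (0.21, array([125., 210.]), 242)]
scene edge_near [(0.62, array([314.1, 182.9]))]
scene edge_far []
scene spindle_mid [(0.79, array([137.5, 164.4])), (0.76, array([142.2, 305. ])), (0.69, array([101.4, 216.4])), (0.57, array([137., 242.])), (0.53, array([213.4, 189.4]))]
scene fence [(0.73, array([278.8, 215.7]))]
scene straightedge [(0.91, array([339.5, 208.3]))]
scene spindle [(0.76, array([240.2, 179. ])), (0.7, array([154.3, 146. ])), (0.69, array([112.6, 292.8]))]
scene rack [(0.84, array([136.1, 240.3]))]
1.5
```

```bash
cat > fit.py <<'E'
from h import *
from scipy.optimize import minimize, least_squares
CAL={n:vision.calibration(n) for n in('top','scene')}
def alpha(im):
    f=im.astype(float); g=(f[...,1]-f[...,0])/(f.sum(-1)+1)
    bg=np.median(g[100:300,100:400][g[100:300,100:400]>.1]); return np.clip(1-g/bg,0,1)
S=8
def render(n,parts,roi):
    u0,v0,u1,v1=roi
    m=np.zeros(((v1-v0)*S,(u1-u0)*S),np.uint8)
    for p in parts:
        q=(proj(n,p)-[u0,v0]+.5)*S-.5
        h=cv2.convexHull(np.round(q*16).astype(np.int32).reshape(-1,1,2)); cv2.fillConvexPoly(m,h,255,cv2.LINE_AA,4)
    m=cv2.resize(m,(u1-u0,v1-v0),interpolation=cv2.INTER_AREA)/255.
    return cv2.GaussianBlur(m,(0,0),.6)
def box(x0,x1,y0,y1,z0,z1):
    return np.array([[x,y,z] for x in(x0,x1) for y in(y0,y1) for z in(z0,z1)])
SE=[box(-.09,.09,-.02,.02,0,.014),box(-.035,.035,.006,.02,.014,.044)]
FE=[box(-.11,.11,-.012,.012,0,.016),box(-.11,.11,-.046,-.012,0,.006)]
def flat(parts,p):
    c,s=np.cos(p[2]),np.sin(p[2]); r=np.array([[c,-s,0],[s,c,0],[0,0,1]])
    return [q@r.T+[p[0],p[1],0] for q in parts]
def cyl(r,z0,z1,n=24):
    t=np.arange(n)*2*np.pi/n; return np.array([[r*np.cos(a),r*np.sin(a),z] for a in t for z in(z0,z1)])
def axisR(d):
    d=d/np.linalg.norm(d); x=np.cross([0,1,0],d); x/=np.linalg.norm(x); return np.stack([x,np.cross(d,x),d],1)
def spin(p,lo=.0):
    r=axisR(np.array([p[3],p[4],1.])); parts=[cyl(.007,max(lo,.0),.15),cyl(.014,.06,.068)]
    return [q@r.T+np.array(p[:3]) for q in parts]
def fit(ims,build,p0,scale,rois,masks=None):
    def cost(x):
        p=p0+x*scale; c=0
        for n in rois:
            u0,v0,u1,v1=rois[n]; e=(render(n,build(p),rois[n])-ims[n][v0:v1,u0:u1])
            if masks is not None: e=e*masks[n][v0:v1,u0:u1]
            c+=(np.minimum(abs(e),.7)**2).sum()
        return c
    x=np.zeros(len(p0))
    for k in range(3):
        sim=np.vstack([x,x+np.eye(len(x))*(1,.5,.2)[k]])
        r=minimize(cost,x,method='Nelder-Mead',options=dict(initial_simplex=sim,maxiter=600,xatol=1e-3,fatol=1e-3)); x=r.x
    return p0+x*scale,r.fun
E
cat > d.py <<'E'
from fit import *
D={n:np.load(n+'0.npz')['im'] for n in CAL}; A={n:alpha(D[n]) for n in D}
for name,parts,p0,rois in(('fence',FE,[.49,.03,0.02],{'top':(240,130,280,225),'scene':(245,172,300,266)}),
    ('se',SE,[.48,.19,0.2],{'top':(172,138,220,216),'scene':(308,172,370,244)})):
    p0=np.array(p0); P=np.load('topP.npy'); 
    for rr in(rois,{'top':rois['top']},{'scene':rois['scene']}):
        p,c=fit(A,lambda p:flat(parts,p),p0,np.array([.01,.01,.05]),rr); print(name,list(rr),np.round(p,4),np.degrees(p[2]),c)
P=np.load('topP.npy')
for uv in((260,177),(195,177),(416,175),(434,208),(425,192)): print(uv,P[uv[1],uv[0]])
Q=np.load('sceneP.npy')
for uv in((91,189),(101,222),(98,205)): print(uv,Q[uv[1],uv[0]])
o=np.hstack([cv2.resize((A[n]*255).astype(np.uint8),(400,300)) for n in A]); cv2.imwrite('pics/alpha.png',o)
E
python3 d.py
```

```text
fence ['top', 'scene'] [0.6021 0.0671 0.0858] 4.9185356067235855 100.75307027165026
fence ['top'] [0.6019 0.0681 0.089 ] 5.096591462290314 14.720923272405397
fence ['scene'] [0.6028 0.0647 0.087 ] 4.983262032601348 37.3360460450463Traceback (most recent call last):
  File "d.py", line 7, in <module>
    p,c=fit(A,lambda p:flat(parts,p),p0,np.array([.01,.01,.05]),rr); print(name,list(rr),np.round(p,4),np.degrees(p[2]),c)
        ~~~^^^^^^^^^^^^^^^^^^^^^^^^^^^^^^^^^^^^^^^^^^^^^^^^^^^^^^^^
  File "fit.py", line 41, in fit
    r=minimize(cost,x,method='Nelder-Mead',options=dict(initial_simplex=sim,maxiter=600,xatol=1e-3,fatol=1e-3)); x=r.x
    res = _minimize_neldermead(fun, x0, args, callback, bounds=bounds,
                               **options)
    fxr = func(xr)
    fx = function(np.copy(x), *(wrapper_args + args))
  File "fit.py", line 34, in cost
    u0,v0,u1,v1=rois[n]; e=(render(n,build(p),rois[n])-ims[n][v0:v1,u0:u1])
                            ~~~~~~^^^^^^^^^^^^^^^^^^^^
  File "fit.py", line 12, in render
    q=(proj(n,p)-[u0,v0]+.5)*S-.5
       ~~~~^^^^^
  File "h.py", line 13, in proj
    c=vision.calibration(name); k,d=K(c)
ValueError: time passes only in moves, steps and waits
```

```bash
cat > patch.py <<'E'
s=open('h.py').read()
s=s.replace("def K(c)","""import pickle,os
if not os.path.exists('cal.pkl'): pickle.dump({n:vision.calibration(n) for n in('top','scene')},open('cal.pkl','wb'))
CAL=pickle.load(open('cal.pkl','rb'))
def K(c)""").replace("c=vision.calibration(name)","c=CAL[name]")
open('h.py','w').write(s)
s=open('fit.py').read(); s=s.replace("CAL={n:vision.calibration(n) for n in('top','scene')}\n",""); open('fit.py','w').write(s)
E
python3 patch.py; python3 d.py
```

```text
fence ['top', 'scene'] [0.6021 0.0671 0.0858] 4.9185356067235855 100.75307027165026
fence ['top'] [0.6019 0.0681 0.089 ] 5.096591462290314 14.720923272405397
fence ['scene'] [0.6028 0.0647 0.087 ] 4.983262032601348 37.3360460450463
se ['top', 'scene'] [0.5996 0.2267 0.2757] 15.79611678755936 53.27110509856563
se ['top'] [0.5995 0.2279 0.2777] 15.912490028214163 19.142067345216358
se ['scene'] [0.6    0.2251 0.2752] 15.768501984767921 4.484859138953967
(260, 177) [0.60280473 0.04961512 0.00290309]
(195, 177) [0.59764952 0.22613849 0.0148593 ]
(416, 175) [ 0.60842332 -0.35122356  0.06773128]
(434, 208) [ 0.52162603 -0.37345058  0.12485513]
(425, 192) [ 0.56254663 -0.36320498  0.09571294]
(91, 189) [ 0.5261906  -0.37324539  0.12863436]
(101, 222) [ 0.59157818 -0.3627426   0.08107449]
(98, 205) [ 0.5562753  -0.3645268   0.10199471]
```

View pics/alpha.png

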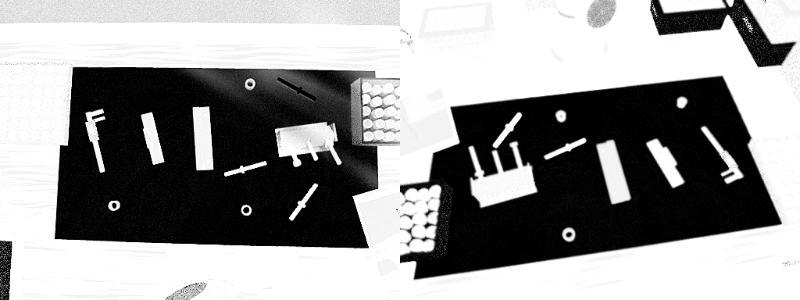

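```bash
cat > e.py <<'E'
from fit import *
D={n:np.load(n+'0.npz')['im'] for n in CAL}; A={n:alpha(D[n]) for n in D}
p0=np.array([.6245,-.357,.026,-1.1,-.17])
rois={'top':(405,165,450,220),'scene':(78,175,125,240)}
def mk(p):
    M={}
    r=axisR(np.array([p[3],p[4],1.]))
    for n in rois:
        m=render(n,[cyl(.017,.066,.165)@r.T+p[:3]],(0,0,512,384))>.3; M[n]=m.astype(float)
    return M
p=p0
for i in range(3):
    M=mk(p); p,c=fit(A,spin,p,np.array([.01,.01,.01,.1,.1]),rois,M); print(np.round(p,4),c)
d=np.array([p[3],p[4],1]);d/=np.linalg.norm(d)
print('d',d,'tilt',np.degrees(np.arccos(d[2])),'az',np.degrees(np.arctan2(-d[1],-d[0])),'tip',p[:3]+.15*d)
for n in rois:
    q,c=fit(A,spin,p,np.array([.01,.01,.01,.1,.1]),{n:rois[n]},M); 
    e=np.array([q[3],q[4],1]);e/=np.linalg.norm(e);print(n,np.round(q,4),c,q[:3]+.15*e,q[:3]+.08*e)
np.save('spin.npy',p)
vis=[]
for n in rois:
    im=D[n].copy()
    m=render(n,spin(p),(0,0,512,384)); im[...,0]=np.clip(im[...,0]+m*90,0,255); u0,v0,u1,v1=rois[n]
    vis.append(cv2.resize(im[v0:v1,u0:u1],(390,500),interpolation=cv2.INTER_NEAREST))
cv2.imwrite('pics/spin.png',np.hstack(vis)[...,::-1])
E
python3 e.py
```

```text
[ 0.6236 -0.3627  0.0147 -1.0056 -0.1479] 25.23337849292742
[ 0.6235 -0.3629  0.0145 -1.0061 -0.1472] 23.446235462286012
[ 0.6235 -0.3629  0.0145 -1.0061 -0.1472] 23.430248651067203
d [-0.70544768 -0.10322288  0.70120511] tilt 45.47622941391869 az 8.324587314575728 tip [ 0.5176339  -0.37839004  0.1196511 ]
top [ 0.6255 -0.3617  0.0125 -0.9732 -0.1314] 10.315578789047693 [ 0.52132224 -0.37580073  0.1195253 ] [ 0.56992715 -0.3692391   0.06958025]
scene [ 0.6253 -0.3626  0.0202 -1.0198 -0.1405] 2.4909062252743848 [ 0.51866909 -0.37729303  0.12475753] [ 0.56840966 -0.3704426   0.07598308]
```

View pics/spin.png

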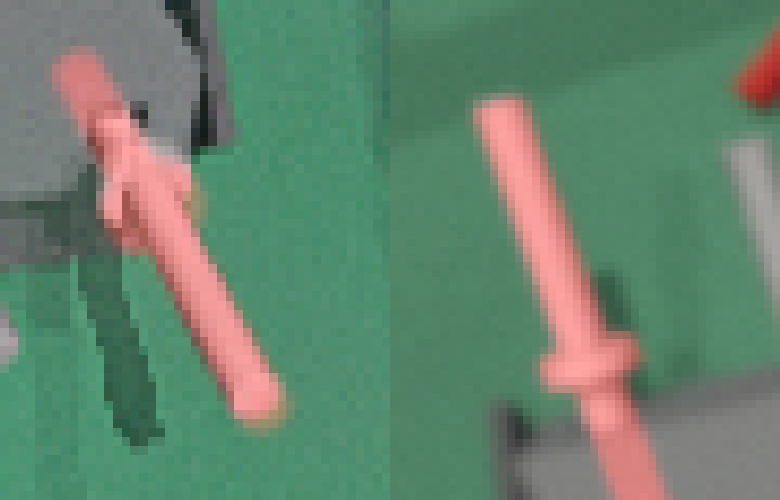

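```bash
cat > k.py <<'E'
from h import *
def ori(y,z):
    y=np.array(y,float);y/=np.linalg.norm(y);z=np.array(z,float);z-=y*(z@y);z/=np.linalg.norm(z)
    return R.from_matrix(np.stack([np.cross(y,z),y,z],1)).as_quat()
if __name__=='__main__':
    p=np.load('spin.npy'); d=np.array([p[3],p[4],1]);d/=np.linalg.norm(d)
    tip=np.array([.519,-.377,.122]); up=np.cross(d,[0,0,1]);
    def ik(n,P,y,z):
        for s in(1,-1):
            try: q=manip.inverse_kinematics(list(P),list(ori(y,np.array(z)*s)))
            except Exception as e: q=e
            print(n,s,None if q is None else np.round(q,2))
    side=np.cross(d,[0,0,1.])
    g=tip-d*.054
    ik('A grasp vert',g,-d,[0,0,1]); ik('A pre',g+.08*d,-d,[0,0,1]); ik('A out',g+.12*d,-d,[0,0,1])
    ik('A grasp side',g,-d,side)
    F=np.array([np.cos(.087),np.sin(.087),0]); M=np.array([.599,.099,.25])
    for z in(.2,.25,.3,.35):
        M[2]=z; ik(f'A hold vert {z}',M-F*.021,F,[0,0,1]); ik(f'A hold side {z}',M-F*.021,F,[-F[1],F[0],0])
    up=np.cross(side,d); up*=np.sign(up[2])
    ik('B grasp',tip-d*.045-up*.0187,-up,side); ik('B hold',[.599,.099,.25],[0,0,-1],[-F[1],F[0],0])
    print(np.round(manip.read_joints(),2), manip.read_time())
E
python3 k.py
```

```text
A grasp vert 1 [-0.91  0.56  2.02  1.45  0.68 -2.31]
A grasp vert -1 [-0.91  0.56  2.02  1.45  0.68  0.83]
A pre 1 [-1.02  0.43  2.06  1.28  0.75 -2.2 ]
A pre -1 [-1.02  0.43  2.06  1.28  0.75  0.94]
A out 1 [-1.07  0.37  2.07  1.2   0.8  -2.14]
A out -1 [-1.07  0.37  2.07  1.2   0.8   1.  ]
A grasp side 1 [-0.91  0.56  2.02  1.45  0.68  2.4 ]
A grasp side -1 [-0.91  0.56  2.02  1.45  0.68 -0.74]
A hold vert 0.2 1 None
A hold vert 0.2 -1 [0.27 0.87 2.54 3.33 1.83 0.05]
A hold side 0.2 1 [0.27 0.87 2.54 3.33 1.83 1.62]
A hold side 0.2 -1 [ 0.27  0.87  2.54  3.33  1.83 -1.52]
A hold vert 0.25 1 None
A hold vert 0.25 -1 [0.27 0.68 2.57 3.33 1.68 0.02]
A hold side 0.25 1 [0.27 0.68 2.57 3.33 1.68 1.59]
A hold side 0.25 -1 [ 0.27  0.68  2.57  3.33  1.68 -1.55]
A hold vert 0.3 1 None
A hold vert 0.3 -1 [ 0.27  0.48  2.58  3.33  1.49 -0.02]
A hold side 0.3 1 [0.27 0.48 2.58 3.33 1.49 1.56]
A hold side 0.3 -1 [ 0.27  0.48  2.58  3.33  1.49 -1.59]
A hold vert 0.35 1 None
A hold vert 0.35 -1 [ 0.27  0.28  2.56  3.33  1.28 -0.06]
A hold side 0.35 1 [0.27 0.28 2.56 3.33 1.28 1.51]
A hold side 0.35 -1 [ 0.27  0.28  2.56  3.33  1.28 -1.63]
B grasp 1 [-0.41  0.94  1.18 -0.38  1.71 -2.05]
B grasp -1 [-0.41  0.94  1.18 -0.38  1.71  1.1 ]
B hold 1 [ 0.16  0.31  1.65 -0.    1.18 -1.5 ]
B hold -1 [ 0.16  0.31  1.65 -0.    1.18  1.65]
[-1.17  0.35  1.63 -0.    1.16 -0.  ] 1.5
```

```bash
cat > s1.py <<'E'
from k import *
se=np.array([.5997,.2265]); yaw=.276
rot=lambda a:np.array([[np.cos(a),-np.sin(a)],[np.sin(a),np.cos(a)]])
f=se+rot(yaw)@[0,.013]
zd=rot(yaw)@[0,1.]
cands=[list(ori([0,0,-1],[s*zd[0],s*zd[1],0])) for s in(1,-1)]
for o in cands: print(np.round(manip.inverse_kinematics([*f,.25],o),2))
o=min(cands,key=lambda o:abs(manip.inverse_kinematics([*f,.25],o)[5]))
manip.goto([*f,.22],o); print('t',manip.read_time())
manip.move_l([*f,.08],o,speed=.2)
manip.gripper_to(.6,40)
print('F',manip.read_contact_force(),manip.read_time())
hit=manip.move_l([*f,.018],o,speed=.06,f_stop=8); print(hit,manip.read_position())
im,d=vision.capture('top'); cv2.imwrite('pics/g1.png',cv2.resize(im[110:250,130:300],None,fx=4,fy=4)[...,::-1])
im,d=vision.capture('scene'); cv2.imwrite('pics/g2.png',cv2.resize(im[120:270,240:420],None,fx=4,fy=4)[...,::-1])
print(manip.read_time())
E
python3 s1.py
```

```text
[ 0.38  0.36  1.57 -0.    1.2  -1.47]
[ 0.38  0.36  1.57 -0.    1.2   1.67]
t 4.6
F [0.00677988 0.73107169 0.34338236] 5.8833
False [0.59650912 0.23914388 0.01843703]
7.1667
```

View pics/g2.png

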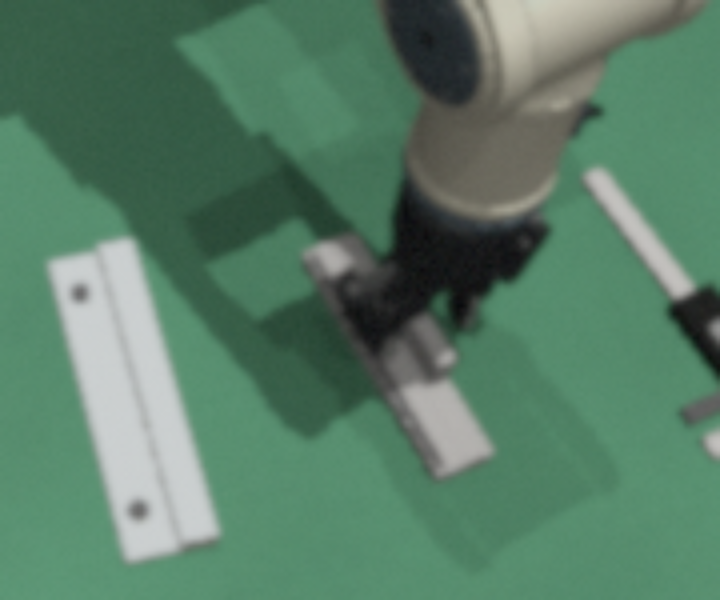

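View pics/g1.png

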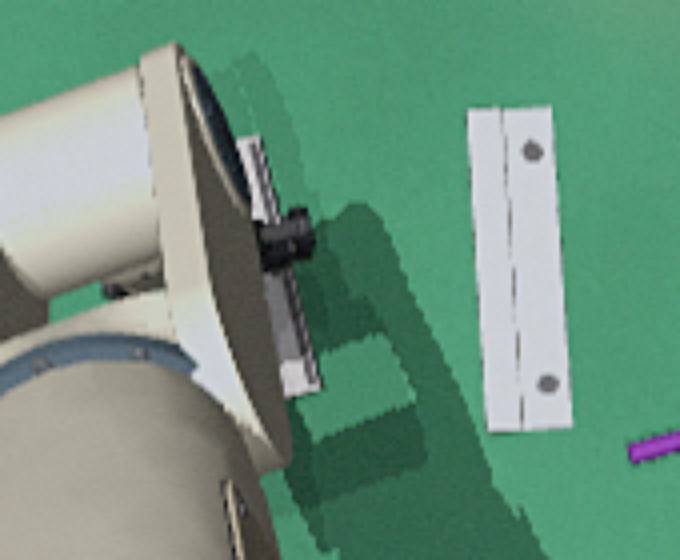

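```bash
cat > s2.py <<'E'
from k import *
rot=lambda a:np.array([[np.cos(a),-np.sin(a)],[np.sin(a),np.cos(a)]])
fe=np.array([.6023,.0667]); yaw=.0875
manip.gripper_to(0,50); print('w',manip.read_grip_width(), manip.read_contact_force())
P=manip.read_position()
manip.move_l([P[0],P[1],.026],speed=.08); print('lift F',manip.read_contact_force())
zd=rot(yaw)@[0,1.]; o=list(ori([0,0,-1],[*zd,0]))
xs=np.array([P[0],P[1]])-(np.array([.5997,.2265])+rot(.276)@[0,.013])  # grasp offset
gx=0.0
t=lambda g:fe+rot(yaw)@[gx+float(rot(-.276).dot(xs)[0]),.045+g]
manip.move_l([*t(.015),.026],o,speed=.12)
print(manip.move_l([*t(.015),.0175],o,speed=.03,f_stop=6),manip.read_position(),manip.read_contact_force(),manip.read_time())
z=manip.read_position()[2]
print(manip.move_l([*t(-.006),z],o,speed=.03,f_stop=8),manip.read_position(),manip.read_contact_force())
p=np.array(manip.read_position())[:2]; print('gap rel',(rot(-yaw)@(p-fe))[1]-.045)
im,d=vision.capture('scene'); cv2.imwrite('pics/g3.png',cv2.resize(im[120:270,220:400],None,fx=4,fy=4)[...,::-1])
print(manip.read_time())
E
python3 s2.py
```

```text
w 0.1520108707009599 [-0.30517969 -3.73744465  5.21447067]
lift F [-0.05077502  0.16795762 -8.26128552]
True [0.59760884 0.12699117 0.01830057] [-0.36465542 -2.14266011  5.80261206] 9.2417
True [0.59777474 0.12639091 0.01832497] [ 0.16558816 -0.6554171   6.20939267]
gap rel 0.014858006734639148
9.5417
```

View pics/g3.png

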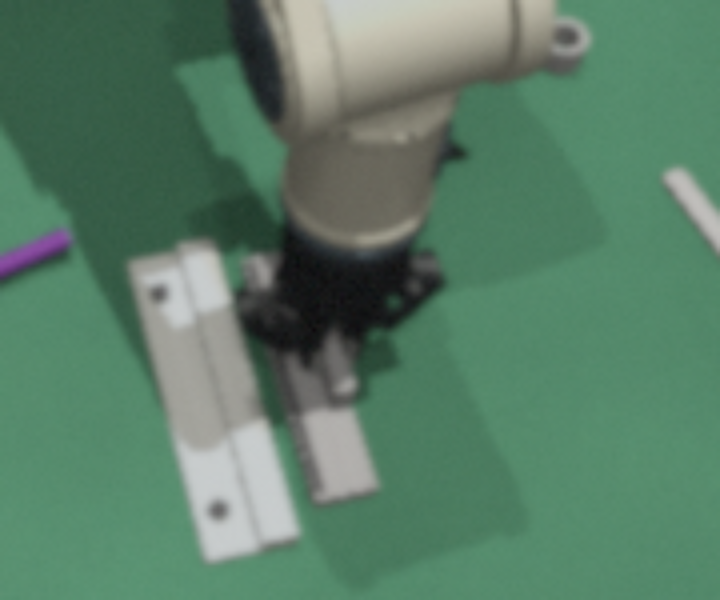

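```bash
cat > s3.py <<'E'
from k import *
rot=lambda a:np.array([[np.cos(a),-np.sin(a)],[np.sin(a),np.cos(a)]])
fe=np.array([.6023,.0667]); yaw=.0875; n=rot(yaw)@[0,1.]
P=np.array(manip.read_position()); o=manip.read_orientation()
P[2]=.0190; manip.move_l(list(P),speed=.03); print(manip.read_contact_force())
T=P.copy(); T[:2]-=n*.021
print(manip.move_l(list(T),speed=.03,f_stop=8),manip.read_position(),manip.read_contact_force())
p=np.array(manip.read_position())[:2]; print('gap rel',(rot(-yaw)@(p-fe))-[0,.045])
print(manip.read_time())
im,d=vision.capture('scene'); cv2.imwrite('pics/g4.png',cv2.resize(im[120:270,220:400],None,fx=4,fy=4)[...,::-1])
E
python3 s3.py
```

```text
[ 0.50722578  0.30787257 -6.71057518]
True [0.59850861 0.11019043 0.01837171] [ 0.69633038  3.09443452 -2.79089276]
gap rel [ 2.3671122e-05 -1.3446246e-03]
10.35
```

View pics/g4.png

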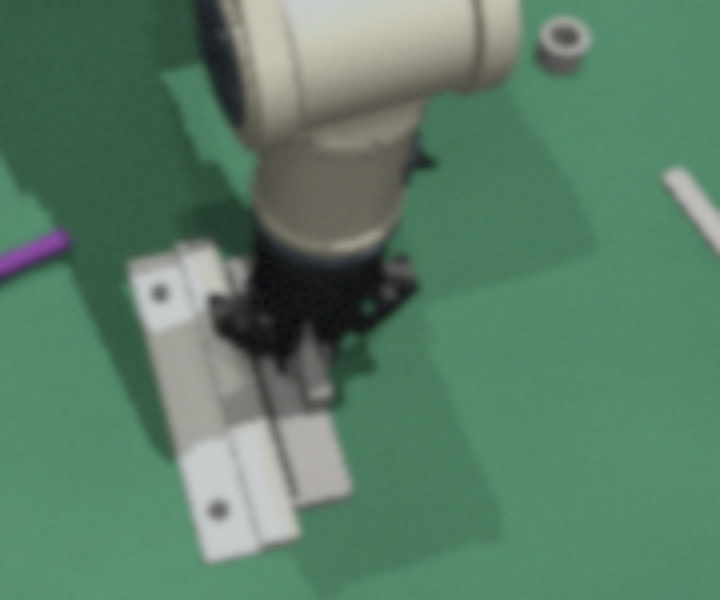

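```bash
cat > s4.py <<'E'
from k import *
rot=lambda a:np.array([[np.cos(a),-np.sin(a)],[np.sin(a),np.cos(a)]])
fe=np.array([.6023,.0667]); yaw=.0875; n=rot(yaw)@[0,1.]
manip.gripper_to(.30,40); print(manip.read_grip_width(),manip.read_contact_force())
P=np.array(manip.read_position()); print(P)
T=P.copy(); T[:2]-=n*.010; T[2]=.0175
hit=manip.move_l(list(T),speed=.02,f_stop=5); print(hit,manip.read_position(),manip.read_contact_force())
manip.sleep(.2); print(manip.read_contact_force())
p=np.array(manip.read_position())[:2]; print('rel',(rot(-yaw)@(p-fe))-[0,.045], manip.read_time())
im,d=vision.capture('scene'); cv2.imwrite('pics/g5.png',cv2.resize(im[120:270,220:400],None,fx=4,fy=4)[...,::-1])
E
python3 s4.py
```

```text
0.29840427793348767 [-0.64595379  0.2600866   0.2202376 ]
[0.59755753 0.1099785  0.01759202]
True [0.59787302 0.10437358 0.01734147] [-0.17333274  3.39119575  2.46480876]
[0.20463243 2.14114459 2.61085232]
rel [-0.00120499 -0.00711227] 11.2667
```

View pics/g5.png

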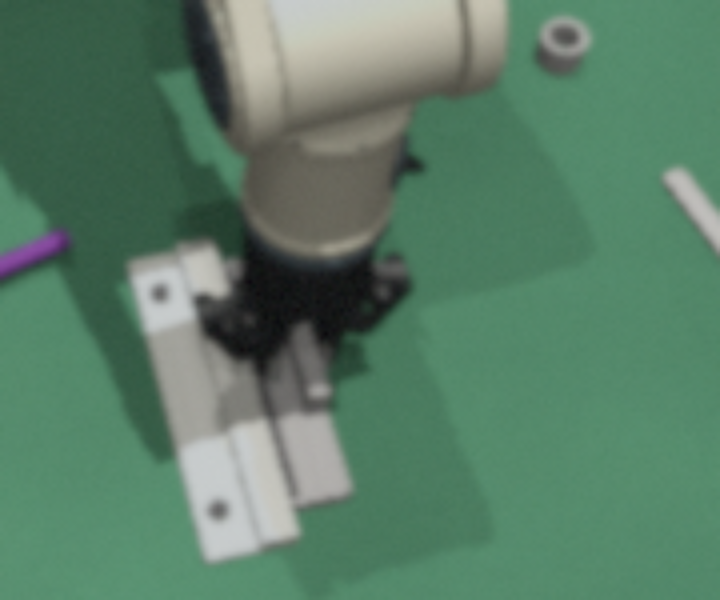

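```bash
cat > s5.py <<'E'
from k import *
rot=lambda a:np.array([[np.cos(a),-np.sin(a)],[np.sin(a),np.cos(a)]])
fe=np.array([.6023,.0667]); yaw=.0875; n=rot(yaw)@[0,1.]
def rel():
    p=np.array(manip.read_position()); print('rel',(rot(-yaw)@(p[:2]-fe))-[0,.045],p[2],manip.read_contact_force(),manip.read_time())
P=np.array(manip.read_position()); 
P[:2]+=n*.002; P[2]=.0195; manip.move_l(list(P),speed=.04); rel()
T=P.copy(); T[:2]-=n*.008
print(manip.move_l(list(T),speed=.015,f_stop=6)); rel()
# back off, retreat
P=np.array(manip.read_position()); P[:2]+=n*.0055; manip.move_l(list(P),speed=.04); rel()
P[2]=.16; manip.move_l(list(P),speed=.2)
manip.goto([.42,-.2,.28],manip.read_orientation())
for nm in('scene','top'):
    im,d=vision.capture(nm); np.savez(f'{nm}1.npz',im=im,d=d); print(manip.read_time())
t=np.load('top1.npz')['im'];s=np.load('scene1.npz')['im']
cv2.imwrite('pics/f1.png',cv2.resize(t[125:225,200:300],None,fx=5.5,fy=5.5)[...,::-1])
cv2.imwrite('pics/f2.png',cv2.resize(s[165:270,240:345],None,fx=5.5,fy=5.5)[...,::-1])
E
python3 s5.py
```

```text
rel [-0.0014334  -0.00523629] 0.0194838135108101 [-0.36615336 -0.72862736  0.56021757] 11.5667
True
rel [-0.00151783 -0.00712377] 0.019224504525727045 [-0.54040921  2.37293082  0.91351633] 11.875
rel [-0.0016978 -0.0014278] 0.019061497003103667 [0.67800735 0.25790839 0.68287194] 12.1667
14.475
14.525
```

View pics/f1.png

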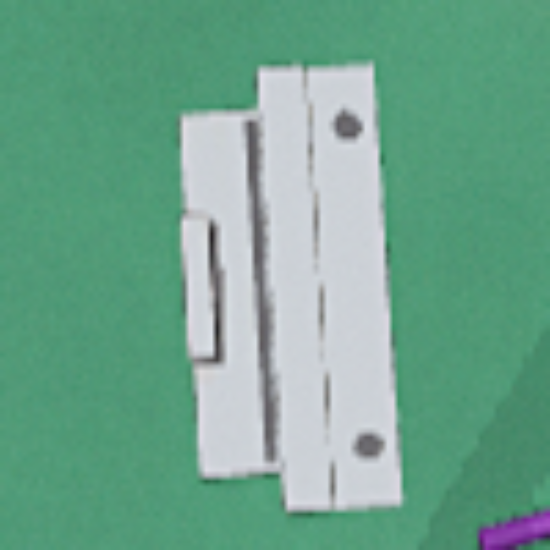

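View pics/f2.png

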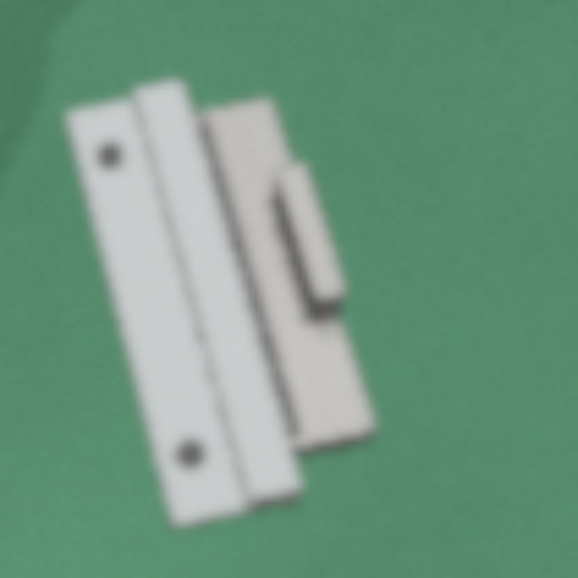

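```bash
cat > d2.py <<'E'
from fit import *
D={n:np.load(n+'1.npz')['im'] for n in CAL}; A={n:alpha(D[n]) for n in D}
rois={'top':(225,130,282,222),'scene':(245,172,316,268)}
def b(p):
    return flat(FE,p[:3])+flat(SE,p[3:])
for rr in({'top':rois['top']},{'scene':rois['scene']}):
    p,c=fit(A,b,np.array([.6023,.0667,.0875,.599,.0986,.0875]),np.array([.005,.005,.03]*2),rr)
    d=p[3:5]-p[:2]; a=p[2]; r=[np.cos(a)*d[0]+np.sin(a)*d[1],-np.sin(a)*d[0]+np.cos(a)*d[1]]
    print(list(rr),np.round(p,4),'rel',np.round(r,4),'dyaw deg',np.degrees(p[5]-p[2]),c)
E
python3 d2.py
```

```text
['top'] [0.6019 0.068  0.0883 0.5988 0.1001 0.0887] rel [-0.0002  0.0323] dyaw deg 0.022675565352985587 18.08254130945803
['scene'] [0.6029 0.0633 0.0878 0.5989 0.0982 0.0867] rel [-0.0009  0.0352] dyaw deg -0.06574219245458189 19.46299877360667
```

```bash
cat > s6.py <<'E'
from k import *
tip=np.array([.519,-.3778,.122]); az=np.radians(8.3); tl=np.radians(46.5)
d=np.array([-np.sin(tl)*np.cos(az),-np.sin(tl)*np.sin(az),np.cos(tl)])
side=np.cross(d,[0,0,1.]); side/=np.linalg.norm(side)
up=np.cross(side,d); up*=np.sign(up[2])
o=list(ori(-up,side)); G=tip-d*.055; T=G-up*.0187
print(d,up,side,T)
manip.gripper_to(.5,40)
manip.goto(list(T+up*.12+d*.03),o); print(np.round(manip.read_joints(),2),manip.read_time())
manip.move_l(list(T+up*.05),o,speed=.15)
print(manip.move_l(list(T),o,speed=.05,f_stop=6),manip.read_position(),manip.read_contact_force(),manip.read_time())
im,_=vision.capture('top'); cv2.imwrite('pics/h1.png',cv2.resize(im[130:240,340:460],None,fx=5,fy=5)[...,::-1])
im,_=vision.capture('scene'); cv2.imwrite('pics/h2.png',cv2.resize(im[140:270,50:200],None,fx=4.5,fy=4.5)[...,::-1])
E
python3 s6.py
```

```text
[-0.71777665 -0.10471229  0.68835458] [0.6811446  0.09936825 0.72537437] [-0.1443562   0.98952579  0.        ] [ 0.54574031 -0.37389901  0.070576  ]
[-0.38  0.92  0.97 -0.37  1.91 -2.1 ] 15.9583
False [ 0.54606803 -0.37395063  0.07080313] [ 0.30376145 -0.69186354  0.11757865] 17.7667
```

View pics/h1.png

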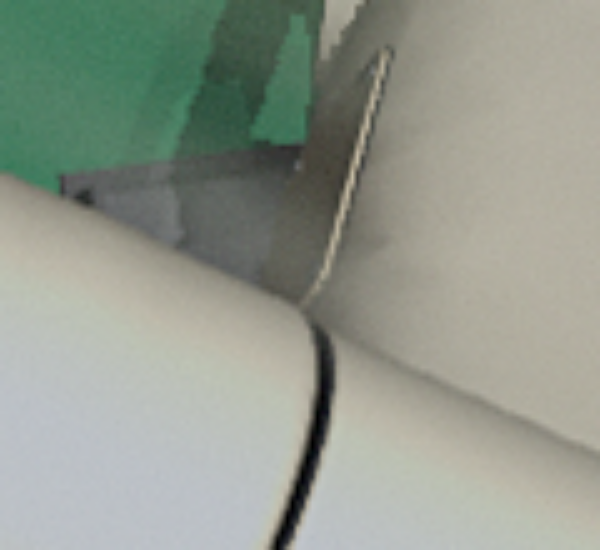

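View pics/h2.png

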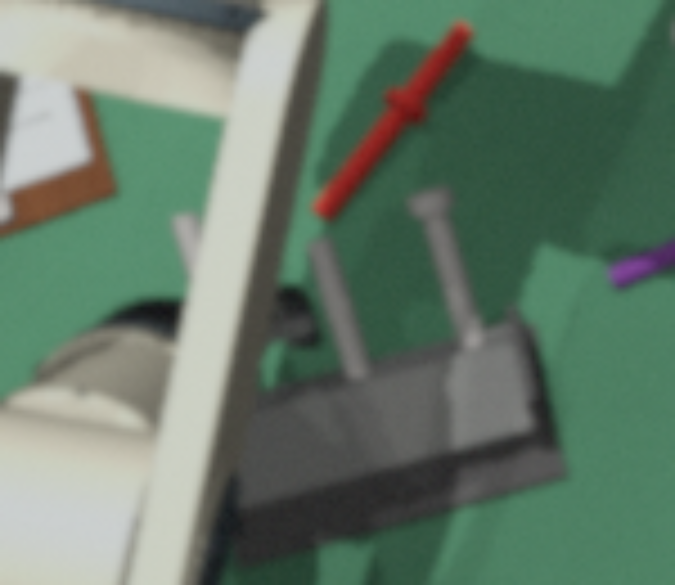

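The wrist hides the spindle in the top view. In the scene view the finger at (300,315) stays clear of the plain pin at (340,310), and the tool force reads close to zero. I'll grip.

```bash
cat > s7.py <<'E'
from k import *
az=np.radians(8.3); tl=np.radians(46.0)
d=np.array([-np.sin(tl)*np.cos(az),-np.sin(tl)*np.sin(az),np.cos(tl)])
manip.gripper_to(0,90); print(manip.read_grip_width(),manip.read_contact_force())
P=np.array(manip.read_position()); 
print(manip.move_l(list(P+d*.02),speed=.05,f_stop=15),manip.read_contact_force())
print(manip.move_l(list(P+d*.06),speed=.07,f_stop=15),manip.read_contact_force())
print(manip.move_l(list(P+d*.13+np.array([0,0,.03])),speed=.15),manip.read_contact_force(),manip.read_grip_width(),manip.read_time())
im,_=vision.capture('scene'); cv2.imwrite('pics/i2.png',im[...,::-1])
im,_=vision.capture('top'); cv2.imwrite('pics/i1.png',im[...,::-1])
E
python3 s7.py
```

```text
0.13566557557755454 [0.7082599  3.13661767 1.5756162 ]
False [-0.63935577  1.8391115  -1.86697384]
False [ 0.31683623  0.69589809 -0.97565072]
False [ 0.23781725  0.57087371 -2.79909847] 0.13373908847190863 20.3083
```

View pics/i2.png

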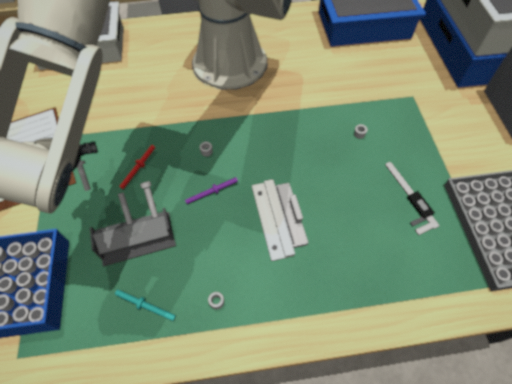

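```bash
cat > s8.py <<'E'
from k import *
yaw=.0880; F=np.array([np.cos(yaw),np.sin(yaw),0]); C=np.array([.599,.0971,0])
o=list(ori([0,0,-1],[-F[1],F[0],0]))
P=np.array(manip.read_position()); P[2]+=.1; manip.move_l(list(P),speed=.2)
H=C-F*.02+np.array([0,0,.25-.0187])
manip.goto(list(H+[0,0,.06]),o); print(np.round(manip.read_joints(),2),manip.read_time())
manip.move_l(list(H),o,speed=.12); manip.sleep(.3)
print(manip.read_position(),manip.read_grip_width(),manip.read_contact_force(),manip.read_moment(),manip.read_time())
for nm in('scene','top'):
    im,d=vision.capture(nm); np.savez(f'{nm}2.npz',im=im,d=d); cv2.imwrite(f'pics/j_{nm}.png',im[...,::-1])
t=np.load('top2.npz')['im'];s=np.load('scene2.npz')['im']
cv2.imwrite('pics/j1.png',cv2.resize(t[110:240,180:320],None,fx=4.5,fy=4.5)[...,::-1])
cv2.imwrite('pics/j2.png',cv2.resize(s[100:270,220:400],None,fx=4,fy=3.5)[...,::-1])
E
python3 s8.py
```

```text
[ 0.16  0.24  1.65 -0.    1.25 -1.5 ] 22.8417
[0.5794166  0.09539917 0.23199139] 0.1333158780764503 [-0.82888924 -0.11239957 -1.85745045] [ 0.02456221  0.01986104 -0.00159788] 23.7917
```

View pics/j1.png

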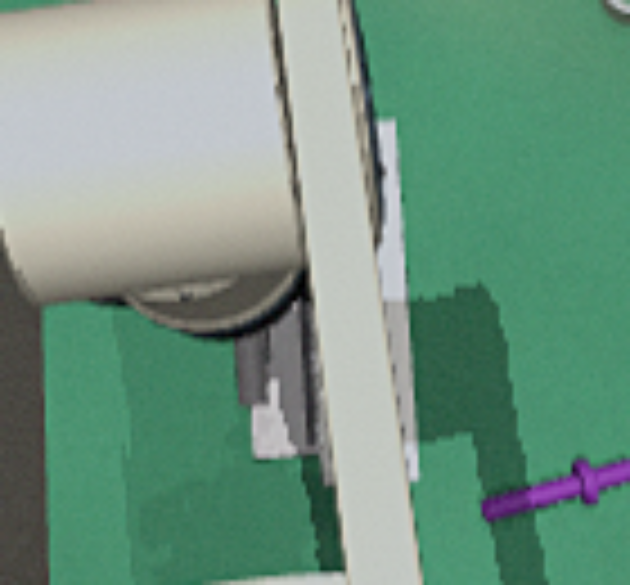

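View pics/j2.png

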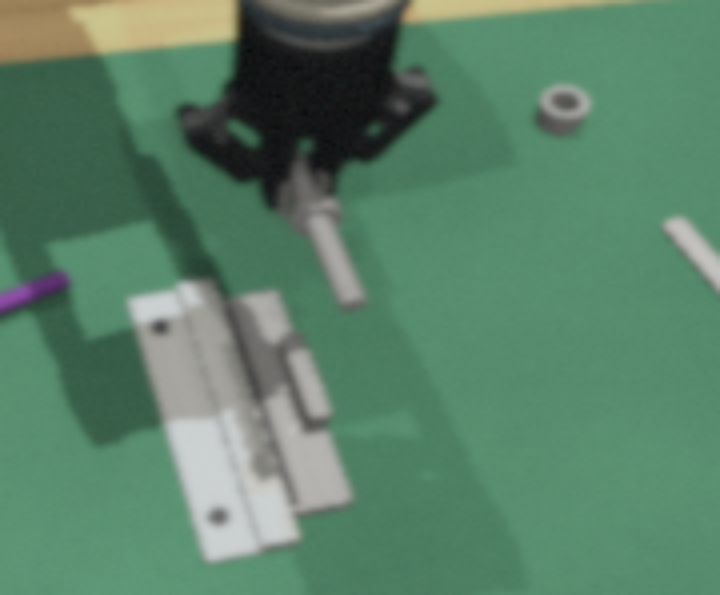

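```bash
cat > s9.py <<'E'
from k import *
import pickle
S={}
S['a']=(manip.read_position(),manip.read_orientation(),np.load('scene2.npz')['im'],np.load('scene2.npz')['d'])
yaw=.088+np.pi/2
for nm,yw in(('b',yaw),):
    F=np.array([np.cos(yw),np.sin(yw),0]); o=list(ori([0,0,-1],[-F[1],F[0],0]))
    P=[.60,.03,.232]
    print(np.round(manip.inverse_kinematics(P,o),2))
    manip.goto(P,o); manip.sleep(.2)
    im,d=vision.capture('scene'); S[nm]=(manip.read_position(),manip.read_orientation(),im,d)
    im2,d2=vision.capture('top'); S[nm+'t']=(manip.read_position(),manip.read_orientation(),im2,d2)
pickle.dump(S,open('S.pkl','wb')); print(manip.read_time())
cv2.imwrite('pics/k1.png',cv2.resize(im[60:260,200:400],None,fx=3,fy=3)[...,::-1]); cv2.imwrite('pics/k2.png',im2[...,::-1])
E
python3 s9.py
```

```text
Traceback (most recent call last):
  File "s9.py", line 9, in <module>
    print(np.round(manip.inverse_kinematics(P,o),2))
          ~~~~~~~~^^^^^^^^^^^^^^^^^^^^^^^^^^^^^^^^^
TypeError: unsupported operand type(s) for *: 'NoneType' and 'float'
```

Rotating that way goes past the wrist limit (joint 6 near -3.1), so I'll rotate the other way.

```bash
sed -i 's/yaw=.088+np.pi\/2/yaw=.088-np.pi\/2/' s9.py; python3 s9.py
```

```text
[ 0.05  0.31  1.69 -0.    1.14 -0.04]
25.5
```

View pics/k1.png

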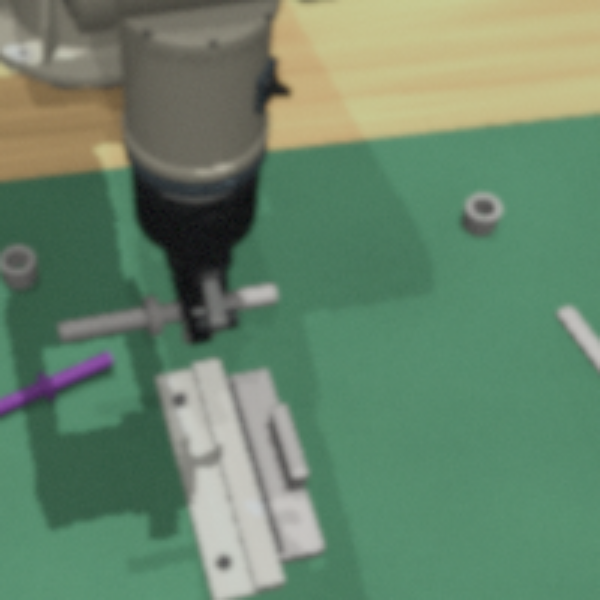

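View pics/k2.png

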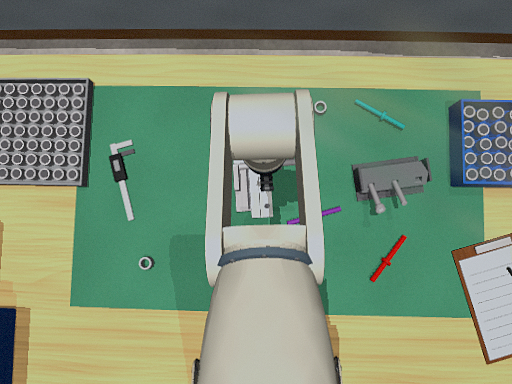

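```bash
cat > d3.py <<'E'
from fit import *
import pickle,sys
S=pickle.load(open(sys.argv[1] if len(sys.argv)>1 else 'S.pkl','rb'))
V={k:(np.array(S[k][0]),R.from_quat(S[k][1]).as_matrix(),alpha(S[k][2])) for k in('a','b') if k in S}
ROI={'a':(285,150,320,200),'b':(210,145,305,185)}
def pose(p,k):
    T,M,_=V[k]; s,h,th=p[:3]
    G=T-M[:,1]*(.0187+h)
    f=np.cos(th)*M[:,0]+np.sin(th)*M[:,1]   # foot dir, +th = foot low
    return G+f*s,-f   # foot centre, axis
def parts(p,k,lo=0,hi=.15,r=.007,col=True):
    o,d=pose(p,k); Q=axisR(d); L=[cyl(r,lo,hi)]+([cyl(.014,.06,.068)] if col else [])
    off=np.array([p[3],p[4],0]) if len(p)>3 else 0
    return [q@Q.T+o+off for q in L]
def masks(p):
    M={}
    for k in V:
        m=np.zeros((384,512))
        # use distance from grasp: keep s<=.075 ; for b also >=.12
        m=np.maximum(m,render('scene',parts(p,k,-.014,.072 if k=='b' else .058,.018,False),(0,0,512,384)))
        if k=='b': m=np.maximum(m,render('scene',parts(p,k,.122,.164,.016,False),(0,0,512,384)))
        M[k]=(m>.5).astype(float)
    return M
def solve(p,keys,sc):
    M=masks(p)
    def cost(x):
        q=p+x*sc; c=0
        for k in keys:
            u0,v0,u1,v1=ROI[k]; e=(render('scene',parts(q,k),ROI[k])-V[k][2][v0:v1,u0:u1])*M[k][v0:v1,u0:u1]
            c+=(np.minimum(abs(e),.7)**2).sum()
        if len(q)>3: c+=((q[3:]/.002)**2).sum()*.3
        return c
    x=np.zeros(len(p))
    for z in(1,.4,.2):
        r=minimize(cost,x,method='Nelder-Mead',options=dict(initial_simplex=np.vstack([x,x+np.eye(len(x))*z]),maxiter=500,xatol=1e-3,fatol=1e-3)); x=r.x
    return p+x*sc,r.fun
sc=np.array([.004,.003,.05])
for keys in [k for k in(['b'],['a'],['a','b']) if all(j in V for j in k)]:
    p=np.array([.095,0,0.])
    for i in range(3): p,c=solve(p,keys,sc)
    print(keys,np.round(p,4),'pitch deg',np.degrees(p[2]),c)
    q=np.r_[p,0,0]
    for i in range(2): q,c=solve(q,keys,np.r_[sc,.002,.002])
    print('  with xy offs',np.round(q,4),np.degrees(q[2]),c)
vis=[]
for k in V:
    im=S[k][2].copy(); m=render('scene',parts(p,k),(0,0,512,384)); im[...,0]=np.clip(im[...,0]+m*70,0,255)
    e=masks(p)[k]; im[...,2]=np.clip(im[...,2]+e*60,0,255)
    vis.append(cv2.resize(im[140:205,200:320],None,fx=6,fy=4.5,interpolation=cv2.INTER_NEAREST))
cv2.imwrite(sys.argv[2] if len(sys.argv)>2 else 'pics/l.png',np.vstack(vis)[...,::-1])
E
python3 d3.py
```

```text
['b'] [ 0.0939  0.007  -0.024 ] pitch deg -1.3726401306845468 7.036092480926824
  with xy offs [ 0.095   0.0082 -0.0246  0.0008  0.0009] -1.4070326877557853 6.8456773597428064
['a'] [ 0.0953  0.0083 -0.0618] pitch deg -3.5405719600441365 2.4149746535382315
  with xy offs [ 0.0953  0.0085 -0.0621  0.0001 -0.    ] -3.5565690238879353 2.4061226222313836
['a', 'b'] [ 0.0939  0.007  -0.0378] pitch deg -2.16408849911849 13.254634996960254
  with xy offs [ 0.0942  0.0086 -0.0339  0.0011  0.0004] -1.9394659959121887 10.391296615673658
```

View pics/l.png

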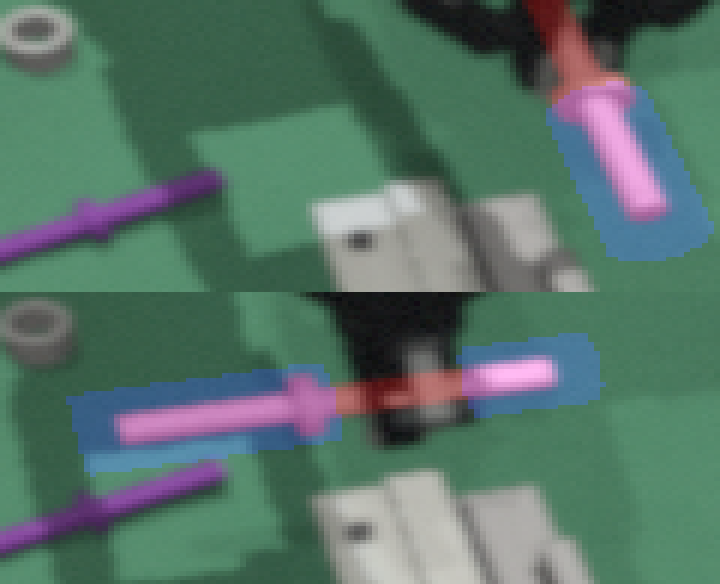

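```bash
cat > s10.py <<'E'
from k import *
import pickle
yaw=.088; F=np.array([np.cos(yaw),np.sin(yaw),0]); W=np.array([0,0,-1.]); C=np.array([.599,.0971,.26]); th=-.026; s=.0942; h=.0075
Y=np.sin(th)*F+np.cos(th)*W; o=list(ori(Y,[-F[1],F[0],0]))
T=C-F*(s-.075)+Y*(.0187+h)
manip.goto(list(T+[0,0,.02]),o); manip.move_l(list(T),o,speed=.05); manip.sleep(.4)
S={}
im,d=vision.capture('scene'); S['a']=(manip.read_position(),manip.read_orientation(),im,d); pickle.dump(S,open('S2.pkl','wb'))
np.savez('scene3.npz',im=im,d=d)
print(T,manip.read_position(),np.round(R.from_quat(manip.read_orientation()).as_matrix(),4).tolist(),manip.read_grip_width(),manip.read_time())
print(np.abs(manip.read_qvel()).max())
im2,_=vision.capture('top'); cv2.imwrite('pics/n2.png',im2[...,::-1])
cv2.imwrite('pics/n1.png',cv2.resize(im[60:270,200:400],None,fx=3,fy=2.8)[...,::-1])
# expected image of spindle & overlay
from fit import *
E=im.copy(); Q=axisR(-F); foot=C+F*.075
m=render('scene',[q@Q.T+foot for q in(cyl(.007,0,.15),cyl(.014,.06,.068))],(0,0,512,384)); E[...,0]=np.clip(E[...,0]+m*80,0,255)
cv2.imwrite('pics/n3.png',cv2.resize(E[130:205,260:340],None,fx=8,fy=8,interpolation=cv2.INTER_NEAREST)[...,::-1])
E
python3 s10.py; python3 d3.py S2.pkl pics/l2.png
```

```text
[0.57919581 0.09535272 0.23380886] [0.57924547 0.0953674  0.23392828] [[0.9958, -0.0257, -0.0879], [0.0879, -0.0022, 0.9961], [-0.0258, -0.9997, 0.0]] 0.13684032657969453 27.8083
0.001378112148032266
['a'] [ 0.0952  0.0078 -0.0736] pitch deg -4.217549027744518 2.670381693154189
  with xy offs [ 0.0952  0.0078 -0.0736  0.      0.    ] -4.217549027744518 2.670381693154189
```

View pics/n1.png

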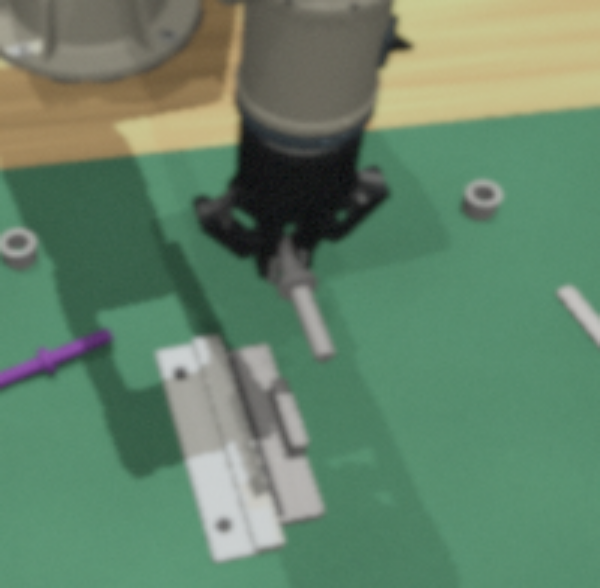

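View pics/n3.png

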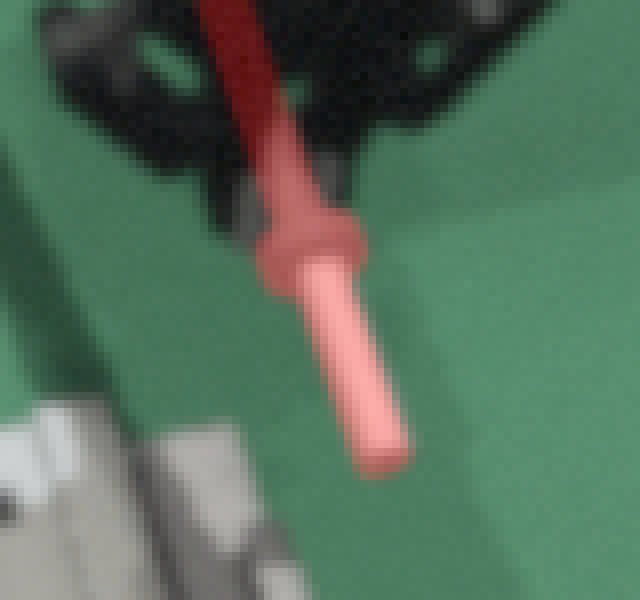

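View pics/n2.png

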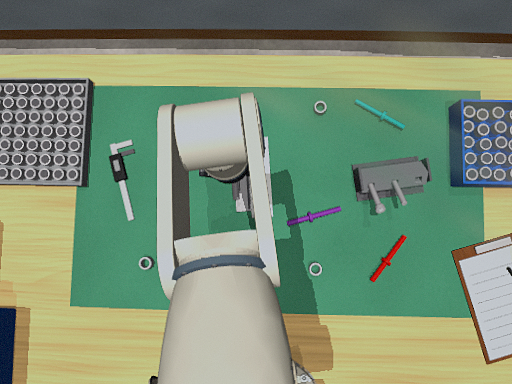

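```bash
cat > d4.py <<'E'
from fit import *
import pickle
for fn,k in(('S.pkl','a'),('S.pkl','b'),('S2.pkl','a')):
    T,q,im,d=pickle.load(open(fn,'rb'))[k]; T=np.array(T);M=R.from_quat(q).as_matrix()
    P=cloud('scene',d); L=(P-T)@M   # tool coords: x foot, y down
    A=alpha(im)
    A=cv2.erode(A,np.ones((3,3)))
    m=(L[...,0]>.038)&(L[...,0]<.093)&(abs(L[...,2])<.02)&(abs(L[...,1]+.026)<.03)&(A>.8)
    m&=~((L[...,0]>.024)&(L[...,0]<.037))
    if k=='b': m|=(L[...,0]<-.03)&(L[...,0]>-.054)&(abs(L[...,2])<.02)&(abs(L[...,1]+.026)<.03)&(A>.8)
    X=L[m]; 
    # robust linear fits vs x
    for ax,nm in((1,'down'),(2,'side')):
        w=np.ones(len(X),bool)
        for i in range(5):
            c,cov=np.polyfit(X[w,0],X[w,ax],1,cov=True); r=X[:,ax]-np.polyval(c,X[:,0]); w=abs(r)<2.5*r[w].std()
        print(fn,k,nm,m.sum(),'slope deg %.2f +- %.2f'%(np.degrees(np.arctan(c[0])),np.degrees(cov[0,0]**.5)),'at0 %.4f'%c[1])
E
python3 d4.py
```

```text
S.pkl a down 97 slope deg -2.75 +- 0.39 at0 -0.0310
S.pkl a side 97 slope deg 0.36 +- 0.89 at0 -0.0014
S.pkl b down 151 slope deg -2.26 +- 0.17 at0 -0.0304
S.pkl b side 151 slope deg 0.53 +- 0.19 at0 0.0033
S2.pkl a down 99 slope deg -2.05 +- 0.41 at0 -0.0314
S2.pkl a side 99 slope deg 0.54 +- 0.87 at0 -0.0013
```

```bash
cat > s11.py <<'E'
from k import *
yaw=.088; F=np.array([np.cos(yaw),np.sin(yaw),0]); W=np.array([0,0,-1.]); C=np.array([.599,.0971,.26]); th=-.036; s=.0945; h=.0075
Y=np.sin(th)*F+np.cos(th)*W; o=list(ori(Y,[-F[1],F[0],0]))
T=C-F*(s-.075)+Y*(.0187+h)
manip.move_l(list(T),o,speed=.03); manip.sleep(.5)
im,d=vision.capture('scene'); cv2.imwrite('pics/o1.png',cv2.resize(im[60:270,60:400],None,fx=2.3,fy=2.3)[...,::-1])
print(T,manip.read_position(),manip.read_grip_width(),np.abs(manip.read_qvel()).max(),manip.read_contact_force(),manip.read_time())
E
python3 s11.py
```

```text
[0.57863611 0.09530334 0.23381698] [0.57862385 0.09532021 0.23381564] 0.1362135148724605 0.0010235590111242494 [-0.09095071  0.05348734 -1.94123409] 28.6583
```

View pics/o1.png

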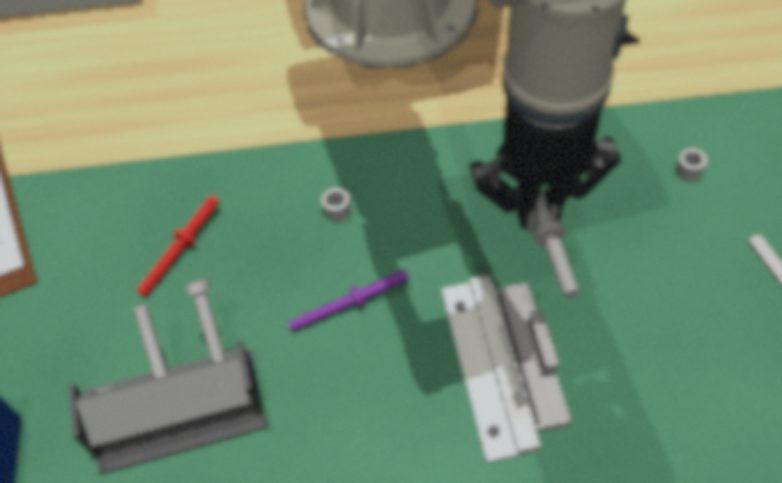

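The spindle is held steady above the straightedge. The plain and headed pins are still in the rack at about (148,340) and (207,320) in this crop, and the straightedge still lies against the fence at about (510,370). I'm handing in now.

```bash
python3 -c "
from station import manip
manip.sign_off(); print(manip.read_time())"
```

```text
the job is handed in; nothing more can be done
the job is handed in; nothing more can be done
```

The job is done and handed in at about 28.7 s, inside the 51 s limit.

**Straightedge:** I gripped it by the fin, set it down against the fence, released it, nudged it home with one finger, and withdrew. Afterwards the top camera put its centre 32.3 mm from the fence centreline, where exactly flush is 32.0 mm. The yaw difference from the fence was under 0.1°. The scene camera gave 35.2 mm for the same distance. I put that down to calibration bias, because the finger met firm resistance at the same position on both pushes.

**Spindle:** I gripped it about 95 mm from its foot, drew it out along the socket axis, and levelled it. It is held with its middle about 260 mm above the bench, over the straightedge centre and in line with it. At hand-in the arm was still, the grip steady, and the wrist carried about 1.9 N.

**Checks that disagreed:** I corrected the spindle's tilt in the grip by 2.1°. The estimates were:

| Source | Tilt estimate |
|---|---|
| Outline, side-on view | 1.4° |
| Outline, end-on view (poorly conditioned) | 3.5–4.2° |
| Depth readings | 2.1–2.8° |

The spindle should be level to within about 1°. I did not measure the tilt again after the last 0.6° correction. The wrist hid the spindle from the top camera, so its centring over the straightedge rests on the arm's position and the scene camera.

The other pins, sleeves, calliper and look-alikes were not touched and look unmoved in the last pictures.

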